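# Bottom the plug gauge and draw it 30 mm out of the die holder

## Robot

A 6-joint arm with a two-finger parallel gripper is mounted at the origin on the work surface. World frame = base frame: x ahead of the robot, y to its left, z up, the work surface at z = 0. Lengths are in mm, angles in rad, forces in N, time in s.
With the tool pointing down it reaches from about 275 to 750 mm from the base axis. Payload 10.2 kg.
Tool frame: the origin (TCP) lies between the finger pads; the fingertips stand 17 mm ahead of it and the grasp point (between the pads) lies 2 mm behind it (tips_ahead is the distance from the TCP to the fingertips, in mm); z points along the fingers, y is the line along which they close (so a half turn about z gives the same grasp; the last joint's range is limited). The gripper opens to 85 mm and grips with 20 to 120 N. Pads are 22 mm wide; open, the fingers measure 114 mm over their backs; the gripper's body (76 mm by 85 mm) begins 54 mm behind the grasp point. The pads swing forward as they close: fully open they stand 13 mm farther back than shut.
Start: joints at [0.935, 0.313, 1.498, -0, 1.331, -0.223], TCP at [210.63, 480.901, 248.294] pointing down, gripper open.
Joint ranges: [-2.94, 2.94], [-0.97, 2.17], [0.19, 2.56], [-1.23, 4.37], [0.02, 3.11], [-2.88, 2.88]. Speed limits (rad/s): [2.39, 2.39, 3.01, 3.14, 3.14, 3.14].

## Interface

Orientations are given as a unit quaternion [w, x, y, z].
In Python, from rig import sense, capture, finish_job, boxes_of, tips_ahead gives the robot as it stands.
- The arm moves only by the tool drive_tool, never from a script. Its argument "commands" is text: rows parted by semicolons, each of 7 numbers parted by spaces: the shift along the world's x, y, z in units of 0.1 m (1.0 is 0.1 m), then the turn, a rotation vector about the world's x, y, z in units of pi/4 rad (1.0 is pi/4 rad), then the opening in per cent of the stroke, from 0 (shut) to 100 (fully open). A call has 1 to 20 rows; each row shifts and turns the commanded pose from where the row before left it; what a row does not reach is not made up. A row lasts 1/12 s, in which the tool goes at most 41.7 mm and 7.16 degrees, less where a joint would pass 70% of its speed; a pose out of reach is approached as far as the arm can. A call with a number of a shift or a turn outside -1 to 1 is refused whole. A call with a gripper value outside its range is refused whole. The fingers move at their own pace and stop on an object; "force" is the grip in N (left out, the last holds). Time passes only in rows, so rows that do not move let the fingers close. It gives the time, the measured TCP pose, the force, the opening and the grip force at its end, in the units of the state.
- sense(): the state, without advancing time (a new reading comes with each control period).
- capture(name): name is "scene" or "top"; returns a dict with "pixels" (400x640x3 uint8, blue, green, red), "fov_y" (degrees; the focal length in pixels is half the picture's height over the tangent of half this angle, whatever the lens; pixels are square), "cx", "cy" (the principal point, pixels), "position" and "attitude" of the camera in the world. Camera axes: x right, y down, z forward; pixel columns grow to the right and rows downward; lengths in mm; the calibration is good to about 2 mm. A picture is of the moment at which its call begins. There is no depth.
- finish_job(): hands the job in; it is judged then, once.
Trained networks look in a picture, given as the dict that the camera call returned (one of the last four; its "shot" number tells which), for a name from the list of things; names that differ only in an ending like _2 or _b are one class to them, and where a whole thing is asked for, a point or a joint stands for the part that bears it (a point fixed in the world has none). Each returns a list of dicts, best first, with "confidence" (0 to 1); they miss things now and then, are a little off and sometimes report something else, mostly with a low value. They report only what shows in the picture. A call takes as long as a camera call. They do not tell look-alikes from the thing itself.
- boxes_of(picture, name): "position" ([column, row] in pixels, amid what is visible of it).
The state is a dict: "time_s": time; "joints": joint angles; "dq": joint speeds; "tau": joint torques, N m; "eef_pos": TCP position; "ee_rot": TCP orientation; "force": force on the tool from outside, world axes, zero at the start; "wrist_torque": the same for the moment, N m; "grip_width": opening from 0.0 (shut) to 1.0 (fully open); "grip_force": force on a finger pad.
Only numpy, scipy, OpenCV 4.12 (cv2) and the standard library are available. Lean on these libraries where they do the work, as an engineer would, in place of code of your own. Each camera call takes 0.05 s, during which the arm holds its last target. There are 200 camera calls.

## Task

Check the bore of the steel die holder: push the round-headed plug gauge gently down until you feel it bottom in the bore, then draw it straight up 30 mm from there, without jamming it or letting it leave the bore. Finish while still gripping it, holding it still at that height; the program ends holding, so do not let go, and leave everything else on the worktop where it is.

Things in the scene. Friction and masses are not known exactly. Their poses are not given: they have to be found in the camera images.
- gauge: Loose steel plug gauge, about 0.3 kg, upright in the die holder's bore (not the thin headless pins in a wooden rack). Stem 24 mm diameter, 80 mm long; on it a round grip head 36 mm diameter, 32 mm tall. Origin at the centre of the stem's foot, z up to the head. It starts 8 to 20 mm off the bore's bottom, held by drag: sliding it takes about 3 to 7 N down, 6 to 13 N up; the bottom is a hard stop.
- gauge_head (a point): Centre of the gauge's round grip head, 96 mm above the foot and 16 mm below its top face.
- holder: Steel die holder bolted to the worktop: a 90 x 90 x 70 mm (tall) square block with a 12 mm high, 21 mm wide foot strip with bolts along its two y sides. A vertical blind bore in its centre, 25 mm diameter and 55 mm deep (0.5 mm play all round the gauge), with a spring-loaded brass shoe in its -x wall that rubs on the gauge and makes the drag. Origin at the centre of the underside, z up. When the gauge is bottomed, the underside of its head is 25 mm above the block's top face.
- bore_mouth (a point): Centre of the bore's mouth, on the die holder's top face, 70 mm above the worktop.
- bore_bottom (a point): Centre of the bore's flat bottom, 15 mm above the worktop; the gauge's foot is here when bottomed.
- slate_a: Bystander: square dark slate blank 70 x 70 x 12 mm; origin at the underside's centre.
- slate_b: Bystander: a second slate blank, the same size.
- cup: Bystander: copper forming cup, 70 mm across, 45 mm tall; origin at the underside's centre.
- spacer: Bystander: walnut spacer block 90 x 45 x 30 mm (tall); origin at the underside's centre.
- gauge_plate: Bystander: flat steel gauge plate 140 x 35 x 6 mm; origin at the underside's centre.
Mind the look-alikes: they are no part of the job. Leave any blue, green or pink look-alike of the gauge alone.

How it is judged:
By the outcome, as a careful person would: the job done as asked, in the order asked, and still so for the second after the job is handed in, while the arm keeps its last pose, push and grip.
It also fails if it takes over 38 s, if anything falls off the work surface, if the arm or the gripper's body presses on something with over 40 N, if the wrist force passes 120 N, or if a joint passes its speed limit or range.

## Working session

There is one attempt and no reset: what is moved stays moved. The work goes in short steps, Python scripts to look and compute and a tool call to move; the robot and the scene stay as the last step left them, time stands still between calls to the robot, and variables do not carry over. Pictures are saved under pics/ and viewed, at most 10 in all, crops included, and the job is handed in when it is done.

Besides the shell and the picture viewer there is one more tool, called after "Call:" as name(argument=value, ...) on one line, values as JSON. drive_tool: Moves the arm, as the interface text tells. Shifts and turns lie within -1 to 1; 1 stands for 0.1 m of shift or pi/4 rad of turn. Its arguments: {"type":"object","properties":{"commands":{"type":"string"},"force":{"type":"number"}},"required":["commands"]}

```bash
mkdir -p pics
cat > h.py <<'E'
import numpy as np, cv2
from scipy.spatial.transform import Rotation as R
from rig import sense, capture, finish_job, boxes_of, tips_ahead
def ray(p,uv):
    h,w=p["pixels"].shape[:2]; f=h/2/np.tan(np.radians(p["fov_y"])/2)
    a=np.array(p["attitude"],float)
    M=a if a.shape==(3,3) else R.from_quat(a,scalar_first=True).as_matrix()
    return np.array(p["position"],float), M@np.array([(uv[0]-p["cx"])/f,(uv[1]-p["cy"])/f,1.])
def at_z(p,uv,z):
    o,d=ray(p,uv); return o+d*(z-o[2])/d[2]
def meet(rs):
    A=0;b=0
    for o,d in rs:
        d=d/np.linalg.norm(d);P=np.eye(3)-np.outer(d,d);A=A+P;b=b+P@o
    return np.linalg.solve(A,b)
E
python3 - <<'E'
from h import *
s=sense();print({k:s[k] for k in("time_s","eef_pos","ee_rot","force","grip_width")},tips_ahead)
ps={n:capture(n) for n in("scene","top")}
for n,p in ps.items():
    cv2.imwrite(f"pics/{n}0.png",p["pixels"]);print(n,p["fov_y"],p["cx"],p["cy"],p["position"],p["attitude"])
    for k,z in(("gauge",120),("holder",70),("gauge_head",120)):
        for r in boxes_of(p,k)[:4]: print(k,r["position"],round(r["confidence"],2),at_z(p,r["position"],z).round(1))
E
```

```text
{'time_s': 0.0, 'eef_pos': array([210.4893839 , 480.69493934, 247.7363108 ]), 'ee_rot': array([-2.63790260e-04,  2.04952141e-01,  9.78771785e-01, -5.86188333e-04]), 'force': array([ 0.54062377, -1.24051555,  0.51425676]), 'grip_width': 1.000802539282458} 17.0
scene 49.288263807048075 324.15298339012753 205.87307476685234 [1058.01190047 -326.30830182  922.2335766 ] [-0.27024698  0.83087711  0.4620362  -0.15209321]
gauge [286.2, 246.4] 0.95 [ 607.1 -145.   120. ]
gauge [270.1, 209.2] 0.94 [ 502.1 -128.8  120. ]
gauge [301.5, 206.9] 0.92 [534.1 -65.1 120. ]
gauge [313.1, 289.8] 0.84 [ 723.7 -147.9  120. ]
holder [285.5, 262.5] 0.98 [ 614.4 -155.    70. ]
gauge_head [316.3, 292.2] 0.97 [ 731.5 -145.2  120. ]
gauge_head [259.8, 317.1] 0.94 [ 718.5 -264.2  120. ]
gauge_head [270.1, 208.2] 0.69 [ 499.6 -127.5  120. ]
gauge_head [284.2, 244.5] 0.59 [ 600.7 -146.4  120. ]
top 48.34492537379544 322.3828147645257 204.97414757792222 [4.44599514e+02 3.78910596e-01 1.16824723e+03] [ 0.0327283  -0.69685582  0.71583194 -0.0300909 ]
gauge [346.6, 220.8] 0.72 [499.1 -52.9 120. ]
gauge [427.0, 136.8] 0.66 [ 694.9 -251.4  120. ]
gauge [384.7, 176.5] 0.61 [ 601.9 -146.6  120. ]
gauge [376.8, 231.4] 0.57 [ 472.3 -123.   120. ]
holder [379.5, 187.4] 0.66 [ 582.4 -139.7   70. ]
gauge_head [427.1, 135.4] 0.76 [ 698.3 -251.8  120. ]
gauge_head [374.8, 132.8] 0.73 [ 708.1 -127.1  120. ]
gauge_head [378.2, 232.5] 0.61 [ 469.7 -126.2  120. ]
gauge_head [387.6, 176.8] 0.6 [ 601.  -153.5  120. ]
```

View pics/scene0.png

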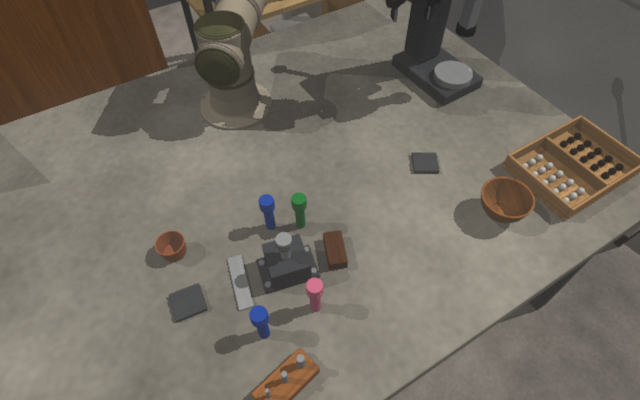

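View pics/top0.png

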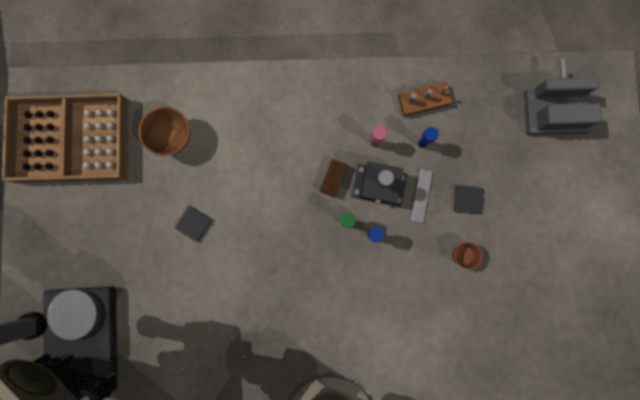

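The steel head in the bore is at scene (284,242) and top (386,177). The other candidates are blue (267,203) and (260,318), green (299,200) and pink (315,290), all standing on the bare worktop. Only the grey one sits in the holder block, so it is the gauge. I'll confirm that in one enlarged crop.

Run:
```python
from h import *
a=capture("scene");b=capture("top")
A=cv2.resize(a["pixels"][215:305,240:330],(400,400),interpolation=cv2.INTER_CUBIC)
B=cv2.resize(b["pixels"][140:230,340:430],(400,400),interpolation=cv2.INTER_CUBIC)
cv2.imwrite("pics/crop.png",cv2.convertScaleAbs(np.hstack([A,B]),alpha=1.5))
# bright head blob in each
for p,(u,v) in((a,(284,241)),(b,(386,177))):
    g=cv2.cvtColor(p["pixels"],cv2.COLOR_BGR2GRAY);t=g[v,u]*0.8
    n,l,st,c=cv2.connectedComponentsWithStats((g>t).astype(np.uint8)); i=l[v,u]
    print(g[v,u],st[i],c[i].round(1))
```

```text
150 [     0     88    640    312 120985] [270.9 247.9]
126 [379 171  14  14 158] [385.6 177.2]
```

View pics/crop.png

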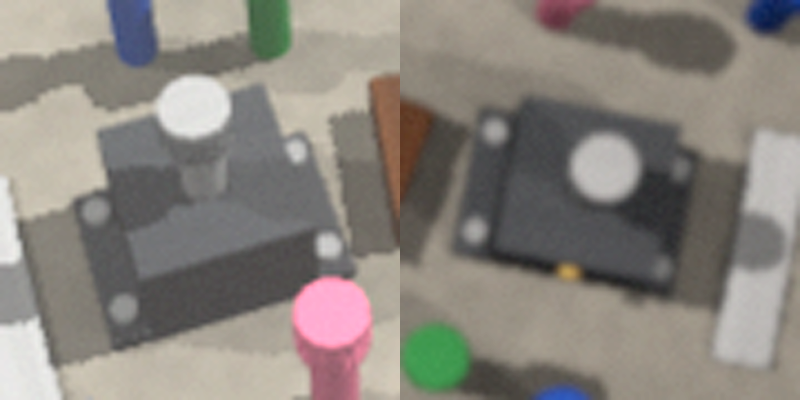

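Crop: the grey round-headed gauge stands in the holder's bore. Its top face centre is at scene (283.3,238.7) and top (385.6,177.2). The brass shoe side faces the robot.

Run:
```python
from h import *
a=capture("scene");b=capture("top")
ua,ub=(283.3,238.7),(385.6,177.2)
ra,rb=ray(a,ua),ray(b,ub)
m=meet([ra,rb]);print("top face",m.round(1),"range z 135..147")
for z in(135,141,147):print(z,at_z(a,ua,z).round(1),at_z(b,ub,z).round(1))
f=lambda x,y,x0,y0:((x+.5)/4.444-.5+x0,(y+.5)/4.444-.5+y0)
# block top corners, top view: far-left, near-left, far-right, near-right
C=[at_z(b,f(x-400,y,340,140),70)[:2] for x,y in((527,97),(495,250),(680,128),(668,288))]
print(np.round(C,1),np.mean(C,0).round(1))
D=[at_z(a,f(x,y,240,215),70)[:2] for x,y in((98,130),(265,85),(138,278),(315,228))]
print(np.round(D,1),np.mean(D,0).round(1))
for p,q in((C[1],C[0]),(D[0],D[2]),(D[1],D[3])):print(np.degrees(np.arctan2(*(q-p)[::-1])),np.linalg.norm(q-p))
s=sense();M=R.from_quat(s["ee_rot"],scalar_first=True).as_matrix();print("tool y",M[:,1].round(3))
```

```text
top face [ 597.6 -145.7  138.5] range z 135..147
135 [ 595.7 -144.5  135. ] [ 597.9 -146.6  135. ]
141 [ 599.2 -145.9  141. ] [ 597.  -145.7  141. ]
147 [ 602.8 -147.3  147. ] [ 596.1 -144.9  147. ]
[[ 648.4 -114. ]
 [ 562.6  -93.1]
 [ 628.5 -199. ]
 [ 538.7 -188.5]] [ 594.5 -148.6]
[[ 543.6 -177.9]
 [ 565.2  -91.7]
 [ 629.  -199.5]
 [ 650.9 -112.4]] [ 597.2 -145.4]
-13.691575618350706 88.36713437173628
-14.216782124833575 88.01406905878098
-13.5702882413221 88.19672789602168
tool y [ 0.401  0.916 -0.   ]
```

Call:
drive_tool(commands="0.1 -0.15 0 0 0 0.01 100;0.19 -0.31 0 0 0 0.01 100;0.19 -0.31 0 0 0 0.01 100;0.19 -0.31 0 0 0 0.01 100;0.19 -0.31 0 0 0 0.01 100;0.19 -0.31 0 0 0 0.01 100;0.19 -0.31 0 0 0 0.01 100;0.19 -0.31 0 0 0 0.01 100;0.19 -0.31 0 0 0 0.01 100;0.19 -0.31 0 0 0 0.01 100;0.19 -0.31 0 0 0 0.01 100;0.19 -0.31 0 0 0 0.01 100;0.19 -0.31 0 0 0 0.01 100;0.19 -0.31 0 0 0 0.01 100;0.19 -0.31 0 0 0 0.01 100;0.19 -0.31 0 0 0 0.01 100;0.19 -0.31 0 0 0 0.01 100;0.19 -0.31 0 0 0 0.01 100;0.19 -0.31 0 0 0 0.01 100;0.1 -0.15 0 0 0 0.01 100", force=30)

```text
time_s: 2.27
eef_pos: [573.8, -110.6, 247.8]
ee_rot: [0.0, 0.129, 0.992, -0.0]
force: [-0.4, 0.7, -1.1]
grip_width: 1.002
grip_force: 0.0
```

Call:
drive_tool(commands="0.12 -0.17 -0.1 0 0 0 100;0.12 -0.18 -0.25 0 0 0 100;0 0 -0.25 0 0 0 100;0 0 -0.15 0 0 0 100;0 0 0 0 0 0 100;0 0 0 0 0 0 100")

```text
time_s: 2.77
eef_pos: [596.6, -142.1, 173.3]
ee_rot: [-0.0, 0.128, 0.992, 0.0]
force: [0.3, -0.1, 0.8]
grip_width: 1.003
grip_force: 0.0
```

Run:
```python
from h import *
a=capture("scene");s=sense();print(s["eef_pos"],s["force"])
cv2.imwrite("pics/c2.png",cv2.convertScaleAbs(cv2.resize(a["pixels"][180:300,225:345],(560,560),interpolation=cv2.INTER_CUBIC),alpha=1.5))
```

```text
[ 597.02389469 -142.14924229  174.46008833] [-0.10310804 -0.47758158 -0.62804943]
```

View pics/c2.png

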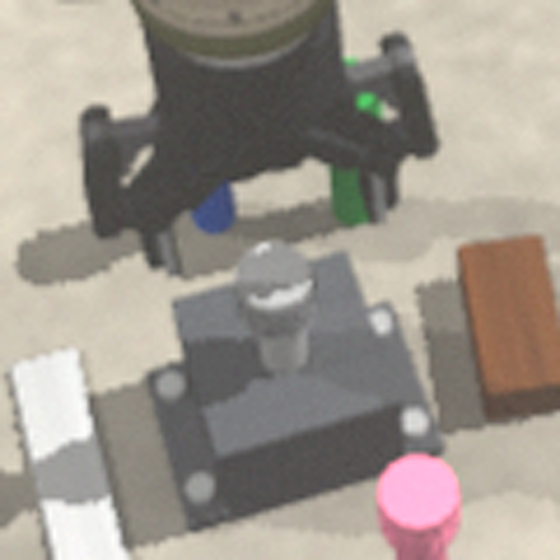

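The open fingers straddle the head: tips at about crop (165,255) and (378,205), head at (275,268). I'll centre by about 3.5 mm in y and go down.

Call:
drive_tool(commands="0.01 -0.035 -0.1 0 0 0 100;0 0 -0.2 0 0 0 100;0 0 -0.15 0 0 0 100;0 0 -0.08 0 0 0 100;0 0 0 0 0 0 100;0 0 0 0 0 0 100;0 0 0 0 0 0 100")

```text
time_s: 3.4
eef_pos: [598.2, -145.8, 121.6]
ee_rot: [0.001, 0.127, 0.992, -0.0]
force: [-0.1, 0.6, -0.3]
grip_width: 0.999
grip_force: 0.0
```

Call:
drive_tool(commands="0 0 0 0 0 0 55;0 0 0 0 0 0 48;0 0 0 0 0 0 45;0 0 0 0 0 0 43;0 0 0 0 0 0 41;0 0 0 0 0 0 38;0 0 0 0 0 0 35;0 0 0 0 0 0 35;0 0 0 0 0 0 35;0 0 0 0 0 0 35", force=30)

```text
time_s: 4.23
eef_pos: [597.8, -145.5, 120.6]
ee_rot: [0.0, 0.127, 0.992, 0.0]
force: [-0.1, 2.2, 3.4]
grip_width: 0.415
grip_force: 30.0
```

Call:
drive_tool(commands="0 0 0 0 0 0 35;0 0 -0.01 0 0 0 35;0 0 -0.01 0 0 0 35;0 0 -0.01 0 0 0 35;0 0 -0.01 0 0 0 35;0 0 -0.01 0 0 0 35", force=50)

```text
time_s: 4.73
eef_pos: [597.9, -145.6, 116.2]
ee_rot: [0.001, 0.127, 0.992, -0.0]
force: [-1.4, 2.7, 10.4]
grip_width: 0.407
grip_force: 51.2
```

Call:
drive_tool(commands="0 0 -0.01 0 0 0 35;0 0 -0.01 0 0 0 35")

```text
time_s: 4.9
eef_pos: [597.9, -145.6, 114.2]
ee_rot: [0.0, 0.127, 0.992, -0.0]
force: [-1.2, 2.1, 9.8]
grip_width: 0.407
grip_force: 51.3
```

Run:
```python
from h import *
s=sense();print(s["eef_pos"],s["force"],s["wrist_torque"])
```

```text
[ 597.8613049  -145.6047817   114.22721481] [-1.15044056  2.1305415   9.75164046] [0.38286057 0.28989403 0.01802685]
```

Call:
drive_tool(commands="0 0 -0.01 0 0 0 35;0 0 -0.01 0 0 0 35")

```text
time_s: 5.07
eef_pos: [597.9, -145.6, 112.2]
ee_rot: [0.0, 0.127, 0.992, -0.0]
force: [-0.7, 0.9, 9.5]
grip_width: 0.409
grip_force: 51.3
```

Call:
drive_tool(commands="0 0 -0.01 0 0 0 35;0 0 -0.01 0 0 0 35")

```text
time_s: 5.23
eef_pos: [597.9, -145.6, 110.2]
ee_rot: [0.0, 0.127, 0.992, -0.0]
force: [-1.8, 2.9, 10.2]
grip_width: 0.41
grip_force: 51.3
```

Call:
drive_tool(commands="0 0 -0.01 0 0 0 35")

```text
time_s: 5.32
eef_pos: [597.9, -145.6, 109.2]
ee_rot: [0.0, 0.127, 0.992, -0.0]
force: [-2.5, 2.5, 10.1]
grip_width: 0.41
grip_force: 51.3
```

Call:
drive_tool(commands="0 0 -0.01 0 0 0 35")

```text
time_s: 5.4
eef_pos: [597.9, -145.6, 108.2]
ee_rot: [0.0, 0.127, 0.992, -0.0]
force: [-2.3, 2.4, 10.6]
grip_width: 0.409
grip_force: 51.3
```

Call:
drive_tool(commands="0 0 -0.005 0 0 0 35;0 0 0 0 0 0 35")

```text
time_s: 5.57
eef_pos: [597.8, -145.6, 107.8]
ee_rot: [0.0, 0.127, 0.992, -0.0]
force: [-2.8, 2.0, 9.7]
grip_width: 0.411
grip_force: 51.7
```

Call:
drive_tool(commands="0 0 -0.005 0 0 0 35;0 0 -0.005 0 0 0 35")

```text
time_s: 5.73
eef_pos: [597.9, -145.6, 107.7]
ee_rot: [0.001, 0.127, 0.992, -0.0]
force: [-5.6, 3.9, 19.4]
grip_width: 0.406
grip_force: 52.2
```

Call:
drive_tool(commands="0 0 -0.005 0 0 0 35;0 0 -0.005 0 0 0 35")

```text
time_s: 5.9
eef_pos: [598.0, -145.6, 107.7]
ee_rot: [0.001, 0.127, 0.992, -0.0]
force: [-10.0, 5.5, 27.0]
grip_width: 0.406
grip_force: 52.9
```

Run:
```python
from h import *
a=capture("scene");s=sense();print(s["eef_pos"],s["force"],s["wrist_torque"])
cv2.imwrite("pics/c3.png",cv2.convertScaleAbs(cv2.resize(a["pixels"][195:295,235:335],(560,560),interpolation=cv2.INTER_CUBIC),alpha=1.5))
```

```text
[ 597.95372666 -145.58118549  107.64186779] [-9.15705926  4.53925836 23.69806361] [0.84830636 1.36001816 0.01192465]
```

View pics/c3.png

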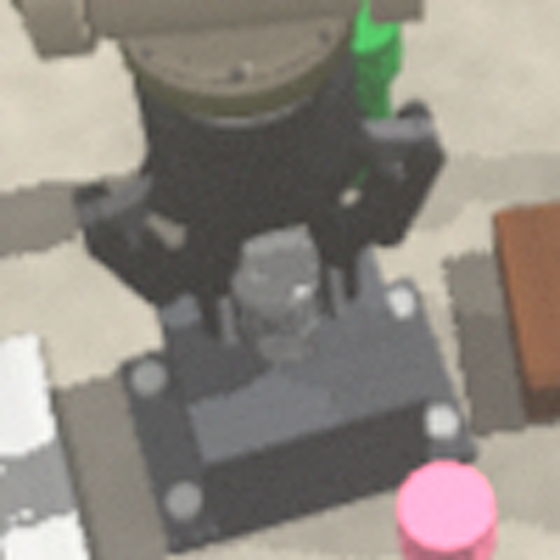

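Hard stop felt: TCP stays at z 107.7 while the force rises from 10 N to 27 N. The travel of 12.9 mm agrees with the range given. The crop shows the head held between the pads at (275,280). Now I'll draw it up slowly.

Call:
drive_tool(commands="0 0 0.01 0 0 0 35;0 0 0.01 0 0 0 35;0 0 0.01 0 0 0 35;0 0 0.01 0 0 0 35;0 0 0.01 0 0 0 35")

```text
time_s: 6.37
eef_pos: [597.4, -145.5, 108.4]
ee_rot: [-0.001, 0.128, 0.992, 0.0]
force: [4.3, -0.3, -10.8]
grip_width: 0.41
grip_force: 50.8
```

Call:
drive_tool(commands="0 0 0.01 0 0 0 35;0 0 0.01 0 0 0 35;0 0 0.01 0 0 0 35;0 0 0.01 0 0 0 35")

```text
time_s: 6.7
eef_pos: [597.4, -145.6, 113.4]
ee_rot: [-0.0, 0.128, 0.992, 0.0]
force: [4.2, -0.7, -11.2]
grip_width: 0.411
grip_force: 50.9
```

Call:
drive_tool(commands="0 0 0.012 0 0 0 35;0 0 0.012 0 0 0 35;0 0 0.012 0 0 0 35;0 0 0.012 0 0 0 35;0 0 0.012 0 0 0 35;0 0 0.012 0 0 0 35;0 0 0.012 0 0 0 35;0 0 0.012 0 0 0 35;0 0 0.012 0 0 0 35;0 0 0.012 0 0 0 35")

```text
time_s: 7.53
eef_pos: [597.5, -145.5, 125.8]
ee_rot: [-0.0, 0.127, 0.992, 0.0]
force: [2.9, -1.0, -11.6]
grip_width: 0.407
grip_force: 51.0
```

Call:
drive_tool(commands="0 0 0.012 0 0 0 35;0 0 0.012 0 0 0 35;0 0 0.012 0 0 0 35;0 0 0.012 0 0 0 35;0 0 0.012 0 0 0 35;0 0 0.012 0 0 0 35;0 0 0.012 0 0 0 35;0 0 0 0 0 0 35;0 0 0 0 0 0 35;0 0 0 0 0 0 35")

```text
time_s: 8.37
eef_pos: [597.7, -145.6, 134.5]
ee_rot: [0.0, 0.128, 0.992, -0.0]
force: [0.1, 0.0, -8.5]
grip_width: 0.409
grip_force: 51.0
```

Call:
drive_tool(commands="0 0 0.01 0 0 0 35;0 0 0.01 0 0 0 35;0 0 0.01 0 0 0 35;0 0 0.002 0 0 0 35;0 0 0 0 0 0 35;0 0 0 0 0 0 35;0 0 0 0 0 0 35;0 0 0 0 0 0 35;0 0 0 0 0 0 35;0 0 0 0 0 0 35")

```text
time_s: 9.2
eef_pos: [597.6, -145.6, 137.5]
ee_rot: [0.0, 0.128, 0.992, 0.0]
force: [0.9, 0.9, -9.5]
grip_width: 0.408
grip_force: 51.0
```

Run:
```python
from h import *
a=capture("scene");s=sense();print(s["eef_pos"],s["force"],s["dq"].round(4) if hasattr(s["dq"],"round") else s["dq"])
cv2.imwrite("pics/c4.png",cv2.convertScaleAbs(cv2.resize(a["pixels"][195:295,235:335],(560,560),interpolation=cv2.INTER_CUBIC),alpha=1.5))
```

```text
[ 597.6559535  -145.60233814  137.46779161] [  0.37817414   0.72914801 -10.76455083] [-0.0011 -0.0004 -0.0009  0.0001  0.0005 -0.0007]
```

View pics/c4.png

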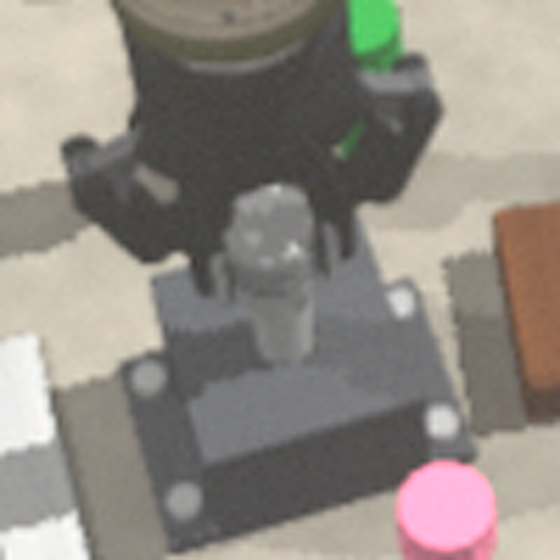

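The gauge rose with the fingers: the head is now at crop (270,235), held the same way, with the stem still in the bore. The measured rise is 29.8 mm, it is still, and side forces are under 1 N.

```bash
python3 -c "
from h import *
print(finish_job())"
```

```text
the job is handed in; nothing more can be done
None
```

I pushed the gauge down to the hard stop, drew it up 29.8 mm by the arm's reading (30 mm asked), and handed the job in with it still gripped, motionless and in the bore.

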